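# Lock the bangle bar onto its sloping display

## Task

Pick up the T-shaped bangle bar and fit it on the sloping oak display: slip the round hole of its keyhole plate over the headed stud until the plate lies flat on the slope, then slide it straight down the slope until it is fully home, locked behind the head. Feel your way gently, never forcing the plate against the stud or the wood, leave the bar sitting straight and let go of it, and do not disturb the other things on the table.

Things in the scene. Friction and masses are not known exactly. Their poses are not given: they have to be found in the camera images.
- tbar_grip (a point): Where to grasp: centre of the bangle bar's oak cross bar, 90 mm long (its y), 18 mm wide (x), 18 mm tall, 45 mm above the plate's underside, on an 18 x 22 mm post of the same x width (pinch across x). One loose rigid piece of 0.11 to 0.22 kg, lying plate down. Axes of the piece: z out of the plate (up on the table), x from post to keyhole.
- tbar_hole (a point): Centre of the keyhole's round (eight-sided) hole, 20 mm across, on the plate's underside: 38 mm ahead (+x) of and 45 mm below the cross bar's centre; same axes. At its +x side it tapers into the slot. The aluminium plate is 102 x 60 x 5 mm, from 63 mm behind this point to 39 mm ahead.
- tbar_slot_end (a point): Closed end of the keyhole slot, 9 mm wide, on the plate's underside, 25 mm ahead (+x) of the hole's centre; same axes. Home is when the 6 mm shank meets this end: the hole's centre is then 22 mm down the slope from the stud.
- deck: Sloping oak board of the fixed display, rising 25 degrees away from the robot. x straight up the slope, y across, z square out of the face. Origin on the face at mid-width, level with the stud, 75 mm above the table; face x -95 to +75, y +-75 mm. The bangle bar goes on with its x up the slope, centre of the hole over the stud, then slides to -x.
- stud_line (a point): Point on the face at the deck's origin, same axes. The firm steel stud stands square on the face at x = 0 here, but was set by eye: anywhere from y = -7 to +7 mm. This offset is not reported: feel or look for it. Shank 6 mm across, 7 mm long; on it a round head 14 mm across, flat top 12 mm above the face, leaving 2 mm play for the 5 mm plate.
- perfume: Bystander: blue glass perfume bottle with a screw cap, 56 mm across, 104 mm tall; origin under its base.
- clip: Bystander: silver-grey plastic hair clip, 48 x 75 mm, 30 mm high; origin under it.
- acrylic_box: Bystander: clear round acrylic box, 80 mm across, 43 mm high; origin under it.
- bangle_stand: Bystander: tall dark wooden bangle stand carrying bangles, 278 mm tall, foot 110 mm across, cross bar 180 mm long along its y; origin under it.
Not all that is in view belongs to the job. What is shaped like the part that bears tbar_grip but orange or pink is not meant.

How it is judged:
On the way, in this order (a step that is already met when the one before it is completed fails the run):
1. the plate lies on the slope with the stud's head up through the round hole (z of tbar_hole in the frame of deck between -0.004 and 0.004 m and x of tbar_hole in the frame of deck between -0.01 and 0.008 m and y of tbar_hole in the frame of deck between -0.018 and 0.018 m).
2. the plate is slid down, the shank in the end of the slot (z of tbar_hole in the frame of deck below 0.004 m and x of tbar_hole in the frame of deck below -0.0185 m), for 0.1 s.
At the end, for the whole second after the job is handed in: The plate lies flat on the slope (3 mm, 4 degrees), stud in its slot, within 3.5 mm of fully home (hole centre 18.5 to 26 mm below the stud, within 15 mm of the board's middle), straight within 11 degrees, released and at rest; bystanders within 15 mm of their places (z of tbar_hole in the frame of deck between -0.003 and 0.003 m and x of tbar_hole in the frame of deck between -0.026 and -0.0185 m and y of tbar_hole in the frame of deck between -0.015 and 0.015 m and angle between the z axis of tbar_hole and the z axis of deck, either way round below 0.07 rad and angle between the x axis of tbar_hole and the x axis of deck, either way round below 0.2 rad and distance of each of perfume, clip, acrylic_box, bangle_stand from where it was at the start of the episode below 0.015 m); the robot touches nothing.
It fails at once if the bangle bar is pressed on the display or its stud with more than 40 N (contact force between tbar and deck above 40 N).
It fails at once if a bystander is knocked out of place (15 mm) (distance of any of perfume, clip, acrylic_box, bangle_stand from where it was at the start of the episode above 0.015 m).
It also fails if it takes over 64 s, if anything falls off the work surface, if the arm or the gripper's body presses on something with over 40 N, if the wrist force passes 120 N, or if a joint passes its speed limit or range.

## Robot

A 6-joint arm with a two-finger parallel gripper is mounted at the origin on the work surface. World frame = base frame: x ahead of the robot, y to its left, z up, the work surface at z = 0. Lengths are in m, angles in rad, forces in N, time in s.
With the tool pointing down it reaches from about 0.375 to 0.9 m from the base axis. Payload 3.1 kg.
Tool frame: the origin (TCP) lies midway between the tips of the shut fingers; the grasp point (between the pads) lies 19 mm behind it (manip.grasp_offset is the distance from the TCP to the grasp point, in m); z points along the fingers, y is the line along which they close (so a half turn about z gives the same grasp; the last joint's range is limited). The gripper opens to 85 mm and grips with 20 to 120 N. Pads are 22 mm wide; open, the fingers measure 114 mm over their backs; the gripper's body (76 mm by 85 mm) begins 54 mm behind the grasp point. The pads swing forward as they close: fully open they stand 13 mm farther back than shut.
Start: joints at [-0.178, 0.527, 1.433, -0, 1.181, -0.178], TCP at [0.625, 0, 0.231] pointing down, gripper open.
Joint ranges: [-3.08, 3.08], [-0.75, 2.2], [0.22, 2.44], [-1.43, 4.57], [0, 2.65], [-2.85, 2.85]. Speed limits (rad/s): [2.79, 2.79, 3.14, 3.14, 3.14, 3.14].

## Interface

Orientations are given as a unit quaternion [x, y, z, w].
In Python, from station import sensors, cams, order, manip gives the robot as it stands.
- The arm moves only by the tool move_arm, never from a script. Its argument "targets" is a list of rows, each an object of numbers: "dx", "dy", "dz": the shift along the world's x, y, z normalised to -1 to 1, where 1 is 25 mm; "rx", "ry", "rz": the turn, a rotation vector about the world's x, y, z normalised to -1 to 1, where 1 is 30 degrees. A call has exactly 10 rows; each row shifts and turns the commanded pose from where the row before left it; what a row does not reach is not made up. A row lasts 1/8 s, in which the tool goes at most 62.5 mm and 10.7 degrees, less where a joint would pass 70% of its speed; a pose out of reach is approached as far as the arm can. A call with a number of a shift or a turn outside -1 to 1 is refused whole. A call with a gripper value outside its range is refused whole. "claw" is the opening in per cent of the stroke, from 0 (shut) to 100 (fully open), set as the call begins (left out, the last holds). The fingers move at their own pace and stop on an object; "newtons" is the grip in N (left out, the last holds). Time passes only in rows, so rows that do not move let the fingers close, or fill a call up. It gives the time, the measured TCP pose, the force, the opening and the grip force at its end, in the units of the state.
- sensors.sense(): the state, without advancing time (a new reading comes with each control period).
- cams.snapshot(name): name is "scene" or "side" or "wrist"; returns the picture (384x512x3 uint8, red, green, blue); there is no depth.
- cams.camera_model(name): a dict with "fx", "fy", "cx", "cy" (pixels), "extrinsics" (4x4, takes a point from world to camera coordinates). Camera axes: x right, y down, z forward; pixel columns grow to the right and rows downward; lengths in m; the calibration is good to about 2 mm. A picture is of the moment at which its call begins: read the wrist's pose just before it. camera_model takes no time and is no camera call; for the wrist camera it gives the pose at the moment of the call.
- order.sign_off(): hands the job in; it is judged then, once.
The state is a dict: "t": time; "q": joint angles; "qd": joint speeds; "tau": joint torques, N m; "tcp_pos": TCP position; "tool_rot": TCP orientation; "force": force on the tool from outside, world axes, zero at the start; "ft_torque": the same for the moment, N m; "finger_gap": opening from 0.0 (shut) to 1.0 (fully open); "gripper_force": force on a finger pad.
Only numpy, scipy, OpenCV 4.12 (cv2) and the standard library are available. Lean on these libraries where they do the work, as an engineer would, in place of code of your own. Each camera call takes 0.05 s, during which the arm holds its last target. There are 200 camera calls.

## Working session

There is one attempt and no reset: what is moved stays moved. The work goes in short steps, Python scripts to look and compute and a tool call to move; the robot and the scene stay as the last step left them, time stands still between calls to the robot, and variables do not carry over. Pictures are saved under pics/ and viewed, at most 10 in all, crops included, and the job is handed in when it is done.

Besides the shell and the picture viewer there is one more tool, called after ">>>" in YAML: its name, and indented under it one key for each argument. move_arm: Moves the arm, as the interface text tells. Scaled input: -1 to 1 covers 25 mm each way for a shift and 30 degrees each way for a turn. Its arguments: {"type":"object","properties":{"targets":{"type":"array"},"claw":{"type":"number"},"newtons":{"type":"number"}},"required":["targets"]}

```bash
ls; mkdir -p pics
python3 - <<'E'
from station import sensors,cams
import cv2,numpy as np
print(sensors.sense())
for n in ("scene","side"):
    im=cams.snapshot(n); m=cams.camera_model(n)
    cv2.imwrite(f"pics/{n}0.png",im[:,:,::-1]); 
    E=np.array(m["extrinsics"]); print(n,m["fx"],m["cx"],m["cy"],np.round(-E[:3,:3].T@E[:3,3],3),np.round(E[2,:3],2))
a=cv2.imread("pics/scene0.png");b=cv2.imread("pics/side0.png")
cv2.imwrite("pics/both.png",np.vstack([a,b])[:, :])
E
```

```text
pics
{'t': 0.0, 'q': array([-1.78473686e-01,  5.28463516e-01,  1.43390295e+00,  2.10042346e-05,
        1.18140094e+00, -1.78509125e-01]), 'qd': array([-5.76529421e-04, -1.69552853e-06, -1.22192015e-03, -1.12258451e-04,
       -6.96116652e-04,  5.91295919e-04]), 'tau': array([ 2.50220628e-04, -4.42344439e+01, -1.78024775e+01, -2.06930472e-04,
        8.36740597e-03,  2.24214921e-05]), 'tcp_pos': array([6.24284327e-01, 1.80870593e-04, 2.30335044e-01]), 'tool_rot': array([ 7.07096660e-01,  7.07116066e-01, -6.12186592e-04, -8.98728955e-04]), 'force': array([ 0.37916861, -0.42532606,  0.18853994]), 'ft_torque': array([-0.01379724, -0.04511982,  0.01692791]), 'gripper_force': 0.0, 'finger_gap': 1.0008481424469016}
scene 472.3017607884514 260.39361775136143 190.46866295830904 [1.27  0.342 0.713] [-0.67 -0.44 -0.6 ]
side 395.25131623229623 258.45072758551 194.8248625292883 [ 0.235 -0.976  0.789] [ 0.3   0.74 -0.6 ]
```

View pics/scene0.png

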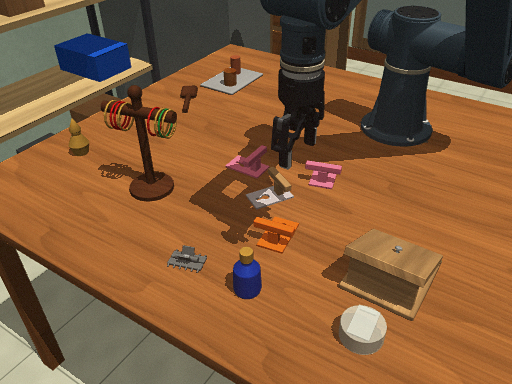

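View pics/side0.png

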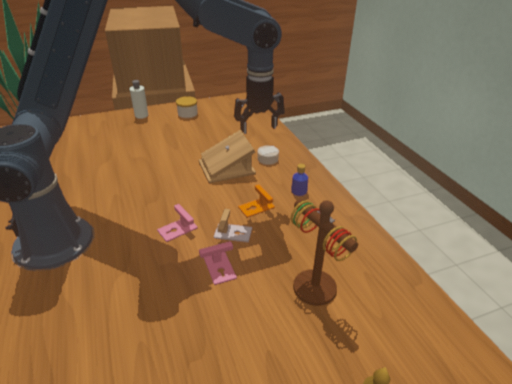

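The scene view shows the oak and aluminium T-bar at about (270,195) and the display at (393,265) with its stud at (398,248). The orange and pink pieces are decoys. In the side view the T-bar is at (233,230) and the display at (228,160). Next I'll zoom in and use the wrist camera.

```bash
cat > h.py <<'E'
import numpy as np,cv2
from station import sensors,cams
def ray(m,u,v):
    E=np.array(m["extrinsics"]);d=E[:3,:3].T@np.array([(u-m["cx"])/m["fx"],(v-m["cy"])/m["fy"],1.])
    return -E[:3,:3].T@E[:3,3],d/np.linalg.norm(d)
def onz(m,u,v,z):
    c,d=ray(m,u,v);return c+d*(z-c[2])/d[2]
def proj(m,p):
    E=np.array(m["extrinsics"]);q=E[:3,:3]@np.array(p,float)+E[:3,3]
    return np.array([m["fx"]*q[0]/q[2]+m["cx"],m["fy"]*q[1]/q[2]+m["cy"]])
def two(m1,a,m2,b):
    c,d=ray(m1,*a);e,f=ray(m2,*b)
    s=np.linalg.lstsq(np.stack([d,-f],1),e-c,rcond=None)[0]
    p,q=c+s[0]*d,e+s[1]*f;return (p+q)/2,np.linalg.norm(p-q)
E
python3 - <<'E'
from h import *
a=cv2.imread("pics/scene0.png");b=cv2.imread("pics/side0.png")
w=cams.snapshot("wrist")[:,:,::-1].copy();cv2.imwrite("pics/wrist0.png",w)
r=lambda im,x,y,W,H:cv2.resize(im[y:y+H,x:x+W],(400,300),interpolation=cv2.INTER_CUBIC)
A=r(a,230,150,80,60);B=r(a,330,225,120,90);C=r(b,190,195,80,60);D=r(b,190,125,80,60)
cv2.imwrite("pics/crops.png",np.vstack([np.hstack([A,B]),np.hstack([C,D])]))
m=cams.camera_model("wrist");E=np.array(m["extrinsics"]);print(m["fx"],-E[:3,:3].T@E[:3,3],E[:3,:3].round(2))
E
```

```text
299.49263531439146 [0.62496683 0.07041066 0.37259094] [[ 1.    0.   -0.  ]
 [ 0.   -0.96  0.27]
 [-0.   -0.27 -0.96]]
```

View pics/crops.png

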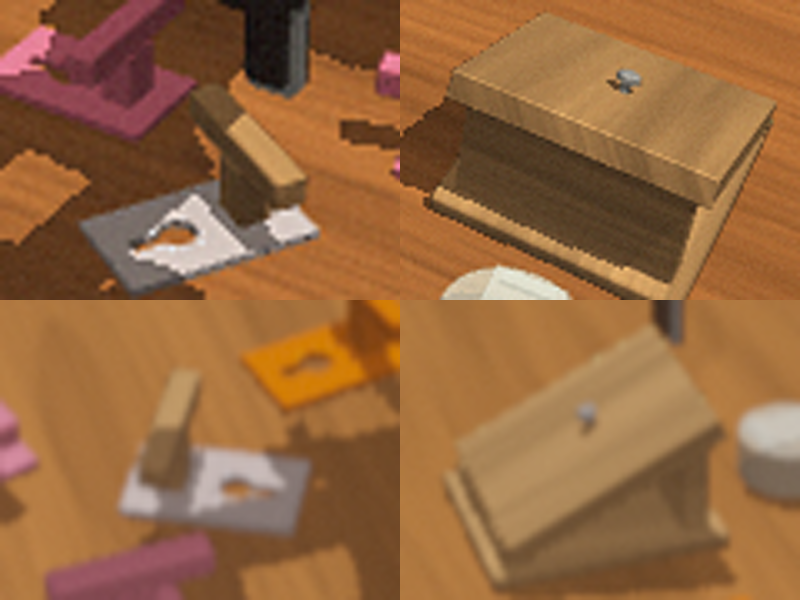

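View pics/wrist0.png

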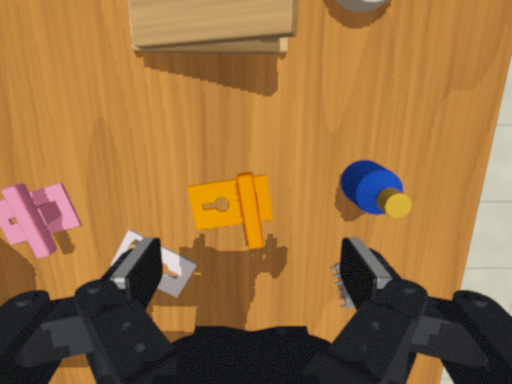

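The crops show the face corners and stud head of the display in both views, and the plate corners and cross bar of the T-bar. The wrist view shows the plate's far end at (195,265)-(180,295), with the rest hidden by a finger. I'll turn these pixels into positions.

Run:
```python
from h import *
ms,md,mw=[cams.camera_model(n) for n in ("scene","side","wrist")]
S=lambda x,y:(230+x/5,150+y/5); B=lambda x,y:(330+(x-400)*.3,225+y*.3)
C=lambda x,y:(190+x/5,195+(y-300)/5); D=lambda x,y:(190+(x-400)/5,125+(y-300)/5)
np.set_printoptions(precision=4,suppress=True)
for n,b,d in [("low-",(545,12),(510,550)),("low+",(775,105),(458,440)),("hi+",(712,182),(655,325)),("hi-",(452,72),(720,430)),("stud",(627,75),(587,410))]:
    print(n,*two(ms,B(*b),md,D(*d)))
z={"low-":.0349,"low+":.0349,"hi+":.1067,"hi-":.1067,"stud":.0859}
for (n,b),d in zip([("low-",(545,12)),("low+",(775,105)),("hi+",(712,182)),("hi-",(452,72)),("stud",(627,72))],[(510,550),(458,440),(655,325),(720,430),(587,408)]): print(n,onz(ms,*B(*b),z[n]),onz(md,*D(*d),z[n]))
print("plate scene",[onz(ms,*S(*p),.005)[:2] for p in [(80,222),(130,288),(318,232),(178,235)]])
print("plate side",[onz(md,*C(*p),.005)[:2] for p in [(310,460),(297,533),(120,513),(240,490),(148,440)]])
print("plate wrist",[onz(mw,*p,.005)[:2] for p in [(131,233),(196,265),(180,296)]])
print("bar top scene",[onz(ms,*S(*p),.054)[:2] for p in [(210,87),(192,97),(305,178),(275,190)]])
```

```text
low- [0.5034 0.1294 0.0331] 0.004586454064125399
low+ [0.5078 0.2789 0.0347] 0.0007334883659300155
hi+ [0.661  0.2736 0.1057] 0.0022589669219207496
hi- [0.6547 0.1254 0.1001] 0.005944860600778254
stud [0.5859 0.2057 0.0848] 0.0019842000968917717
low- [0.5026 0.1308 0.0349] [0.5038 0.1237 0.0349]
low+ [0.5076 0.2791 0.0349] [0.5078 0.278  0.0349]
hi+ [0.6606 0.2743 0.1067] [0.6607 0.2701 0.1067]
hi- [0.6578 0.1289 0.1067] [0.6518 0.111  0.1067]
stud [0.5835 0.2055 0.0859] [0.5865 0.2051 0.0859]
plate scene [array([ 0.5176, -0.1906]), array([ 0.5474, -0.1417]), array([ 0.4621, -0.0878]), array([ 0.5007, -0.1443])]
plate side [array([ 0.5499, -0.1428]), array([ 0.5208, -0.1993]), array([ 0.4306, -0.1478]), array([ 0.502 , -0.1534]), array([ 0.4644, -0.0916])]
plate wrist [array([ 0.4649, -0.0947]), array([ 0.5491, -0.1423]), array([ 0.524 , -0.1916])]
bar top scene [array([ 0.4447, -0.161 ]), array([ 0.4569, -0.1639]), array([ 0.4853, -0.0836]), array([ 0.5009, -0.0907])]
```

>>> move_arm:
  targets:
    - {"dx": -0.62,"dy": -0.51,"dz": -0.3,"rz": -0.1}
    - {"dx": -0.62,"dy": -0.51,"dz": -0.3,"rz": -0.1}
    - {"dx": -0.62,"dy": -0.51,"dz": -0.3,"rz": -0.1}
    - {"dx": -0.62,"dy": -0.51,"dz": -0.3,"rz": -0.1}
    - {"dx": -0.62,"dy": -0.51,"dz": -0.3,"rz": -0.1}
    - {"dx": -0.62,"dy": -0.51,"dz": -0.3,"rz": -0.1}
    - {"dx": -0.62,"dy": -0.51,"dz": -0.3,"rz": -0.1}
    - {"dx": -0.62,"dy": -0.51,"dz": -0.3,"rz": -0.1}
    - {"dx": -0.62,"dy": -0.51,"dz": -0.3,"rz": -0.1}
    - {"dx": -0.62,"dy": -0.51,"dz": -0.3,"rz": -0.1}
  claw: 70

```text
schema error: expected keys dx, dy, dz, rx, ry, rz
```

Run:
```python
from h import *
from station import manip
print(manip.grasp_offset, sensors.sense()["tcp_pos"],sensors.sense()["tool_rot"])
w=cams.snapshot("wrist")[:,:,::-1].copy()
cv2.imwrite("pics/wrist1.png",w); s=cams.snapshot("scene")[:,:,::-1]
m=cams.camera_model("wrist")
B=np.array([.470,-.128,.054]);
for p in [B,[.4925,-.141,.005]]: print(proj(m,p))
```

```text
0.0187 [6.24459992e-01 1.46885106e-04 2.30566175e-01] [ 7.07104501e-01  7.07108579e-01 -4.65684483e-04 -6.82150903e-04]
[122.33893133 275.20600821]
[154.53976716 264.00028485]
```

View pics/wrist1.png

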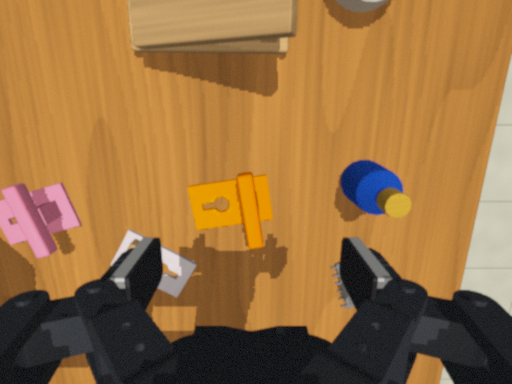

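The move was refused because every row needs all six keys, so the view hasn't changed. I'll send it again.

>>> move_arm:
  targets:
    - {"dx": -0.62,"dy": -0.51,"dz": -0.3,"rx": 0,"ry": 0,"rz": -0.1}
    - {"dx": -0.62,"dy": -0.51,"dz": -0.3,"rx": 0,"ry": 0,"rz": -0.1}
    - {"dx": -0.62,"dy": -0.51,"dz": -0.3,"rx": 0,"ry": 0,"rz": -0.1}
    - {"dx": -0.62,"dy": -0.51,"dz": -0.3,"rx": 0,"ry": 0,"rz": -0.1}
    - {"dx": -0.62,"dy": -0.51,"dz": -0.3,"rx": 0,"ry": 0,"rz": -0.1}
    - {"dx": -0.62,"dy": -0.51,"dz": -0.3,"rx": 0,"ry": 0,"rz": -0.1}
    - {"dx": -0.62,"dy": -0.51,"dz": -0.3,"rx": 0,"ry": 0,"rz": -0.1}
    - {"dx": -0.62,"dy": -0.51,"dz": -0.3,"rx": 0,"ry": 0,"rz": -0.1}
    - {"dx": -0.62,"dy": -0.51,"dz": -0.3,"rx": 0,"ry": 0,"rz": -0.1}
    - {"dx": -0.62,"dy": -0.51,"dz": -0.3,"rx": 0,"ry": 0,"rz": -0.1}
  claw: 70

```text
t: 1.5
tcp_pos: [0.4694, -0.1281, 0.156]
tool_rot: [0.867, 0.499, 0.0, 0.0]
force: [0.1, -0.3, -0.3]
finger_gap: 0.696
gripper_force: 0.0
```

Run:
```python
from h import *
print(sensors.sense()["tcp_pos"],sensors.sense()["tool_rot"])
m=cams.camera_model("wrist");w=cams.snapshot("wrist")[:,:,::-1].copy()
cv2.imwrite("pics/wrist2.png",w)
for p in [[.470,-.128,.054],[.4925,-.141,.005]]: print(proj(m,p))
```

```text
[ 0.4693702  -0.12805218  0.15603392] [8.66607243e-01 4.98990845e-01 6.94431150e-05 1.35164569e-04]
[251.65262268 189.87493479]
[277.3577546  176.39885591]
```

View pics/wrist2.png

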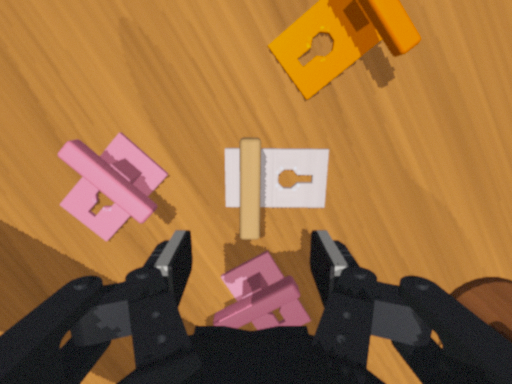

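The wrist view shows the T-bar squarely aligned, with the cross bar centred at (250,188) against a predicted (252,190) and the hole at (289,179). I'll go straight down.

>>> move_arm:
  targets:
    - {"dx": 0,"dy": 0,"dz": -0.6,"rx": 0,"ry": 0,"rz": 0}
    - {"dx": 0,"dy": 0,"dz": -0.6,"rx": 0,"ry": 0,"rz": 0}
    - {"dx": 0,"dy": 0,"dz": -0.6,"rx": 0,"ry": 0,"rz": 0}
    - {"dx": 0,"dy": 0,"dz": -0.6,"rx": 0,"ry": 0,"rz": 0}
    - {"dx": 0,"dy": 0,"dz": -0.6,"rx": 0,"ry": 0,"rz": 0}
    - {"dx": 0,"dy": 0,"dz": -0.6,"rx": 0,"ry": 0,"rz": 0}
    - {"dx": 0,"dy": 0,"dz": -0.6,"rx": 0,"ry": 0,"rz": 0}
    - {"dx": 0,"dy": 0,"dz": -0.6,"rx": 0,"ry": 0,"rz": 0}
    - {"dx": 0,"dy": 0,"dz": -0.5,"rx": 0,"ry": 0,"rz": 0}
    - {"dx": 0,"dy": 0,"dz": 0,"rx": 0,"ry": 0,"rz": 0}

```text
t: 2.8
tcp_pos: [0.4694, -0.1272, 0.0228]
tool_rot: [0.866, 0.5, -0.001, -0.001]
force: [-0.1, -0.1, -0.4]
finger_gap: 0.698
gripper_force: 0.0
```

>>> move_arm:
  targets:
    - {"dx": 0,"dy": 0,"dz": 0,"rx": 0,"ry": 0,"rz": 0}
    - {"dx": 0,"dy": 0,"dz": 0,"rx": 0,"ry": 0,"rz": 0}
    - {"dx": 0,"dy": 0,"dz": 0,"rx": 0,"ry": 0,"rz": 0}
    - {"dx": 0,"dy": 0,"dz": 0,"rx": 0,"ry": 0,"rz": 0}
    - {"dx": 0,"dy": 0,"dz": 0,"rx": 0,"ry": 0,"rz": 0}
    - {"dx": 0,"dy": 0,"dz": 0,"rx": 0,"ry": 0,"rz": 0}
    - {"dx": 0,"dy": 0,"dz": 0,"rx": 0,"ry": 0,"rz": 0}
    - {"dx": 0,"dy": 0,"dz": 0,"rx": 0,"ry": 0,"rz": 0}
    - {"dx": 0,"dy": 0,"dz": 0,"rx": 0,"ry": 0,"rz": 0}
    - {"dx": 0,"dy": 0,"dz": 0,"rx": 0,"ry": 0,"rz": 0}
  claw: 0
  newtons: 50

```text
t: 4.05
tcp_pos: [0.4703, -0.1276, 0.0244]
tool_rot: [0.866, 0.5, 0.0, 0.001]
force: [0.0, -0.8, 5.6]
finger_gap: 0.2
gripper_force: 50.6
```

Gripped: the gap of 0.20 is about 17 mm. I'll lift, carry the piece over beside the display, and square and tilt it on the way.

>>> move_arm:
  targets:
    - {"dx": 0,"dy": 0,"dz": 0.6,"rx": 0,"ry": 0,"rz": 0}
    - {"dx": 0,"dy": 0,"dz": 1,"rx": 0,"ry": 0,"rz": 0}
    - {"dx": 0,"dy": 0,"dz": 1,"rx": 0,"ry": 0,"rz": 0}
    - {"dx": 0,"dy": 0,"dz": 1,"rx": 0,"ry": 0,"rz": 0}
    - {"dx": 0,"dy": 1,"dz": 0.28,"rx": 0,"ry": 0,"rz": 0.157}
    - {"dx": 0,"dy": 1,"dz": 0.28,"rx": 0,"ry": 0,"rz": 0.157}
    - {"dx": 0,"dy": 1,"dz": 0.28,"rx": 0,"ry": 0,"rz": 0.157}
    - {"dx": 0,"dy": 1,"dz": 0.28,"rx": 0,"ry": 0,"rz": 0.157}
    - {"dx": 0,"dy": 1,"dz": 0.28,"rx": 0,"ry": 0,"rz": 0.157}
    - {"dx": 0,"dy": 1,"dz": 0.28,"rx": 0,"ry": 0,"rz": 0.157}

```text
t: 5.3
tcp_pos: [0.4694, 0.0234, 0.1565]
tool_rot: [0.717, 0.697, -0.0, -0.0]
force: [1.0, 0.7, -1.5]
finger_gap: 0.204
gripper_force: 49.6
```

>>> move_arm:
  targets:
    - {"dx": 0.21,"dy": 0.68,"dz": 0,"rx": -0.0033,"ry": -0.104,"rz": 0}
    - {"dx": 0.21,"dy": 0.68,"dz": 0,"rx": -0.0033,"ry": -0.104,"rz": 0}
    - {"dx": 0.21,"dy": 0.68,"dz": 0,"rx": -0.0033,"ry": -0.104,"rz": 0}
    - {"dx": 0.21,"dy": 0.68,"dz": 0,"rx": -0.0033,"ry": -0.104,"rz": 0}
    - {"dx": 0.21,"dy": 0.68,"dz": 0,"rx": -0.0033,"ry": -0.104,"rz": 0}
    - {"dx": 0.21,"dy": 0.68,"dz": 0,"rx": -0.0033,"ry": -0.104,"rz": 0}
    - {"dx": 0.21,"dy": 0.68,"dz": 0,"rx": -0.0033,"ry": -0.104,"rz": 0}
    - {"dx": 0.21,"dy": 0.68,"dz": 0,"rx": -0.0033,"ry": -0.104,"rz": 0}
    - {"dx": 0,"dy": 0,"dz": 0,"rx": 0,"ry": 0,"rz": 0}
    - {"dx": 0,"dy": 0,"dz": 0,"rx": 0,"ry": 0,"rz": 0}

```text
t: 6.55
tcp_pos: [0.5118, 0.1582, 0.156]
tool_rot: [0.701, 0.68, 0.15, 0.155]
force: [0.5, -0.3, -2.3]
finger_gap: 0.201
gripper_force: 49.6
```

Run:
```python
from h import *
from scipy.spatial.transform import Rotation as R
s=sensors.sense();Rt=R.from_quat(s["tool_rot"]).as_matrix();print(s["tcp_pos"],s["force"]);print(Rt.round(4))
m=cams.camera_model("wrist");w=cams.snapshot("wrist")[:,:,::-1].copy()
cv2.imwrite("pics/wrist3.png",w)
hole=s["tcp_pos"]+Rt@[0,.038,.0244-.005]
print("hole px",proj(m,hole),"stud px",proj(m,[.5855,.2055,.0859]))
```

```text
[0.51175857 0.15824661 0.15602584] [ 0.5437528  -0.26007123 -2.250759  ]
[[ 3.070e-02  9.065e-01  4.212e-01]
 [ 9.995e-01 -2.740e-02 -1.370e-02]
 [-9.000e-04  4.214e-01 -9.069e-01]]
hole px [315.99585792 229.66973042] stud px [297.10527498 131.95038514]
```

View pics/wrist3.png

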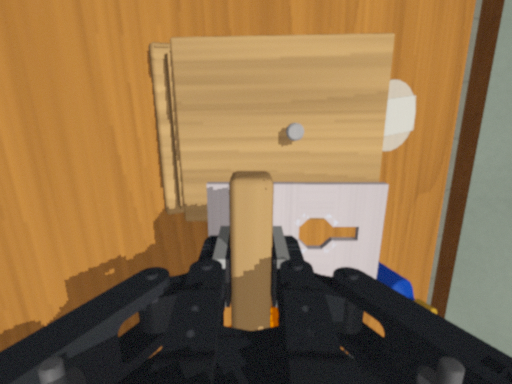

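The wrist view shows the stud head at about (294,131) and the hole of the held plate at about (316,233). Both are within 4 px of prediction. I'll measure both with masks and compute the shift.

Run:
```python
from h import *
from scipy.spatial.transform import Rotation as R
s=sensors.sense();T=s["tcp_pos"];Rt=R.from_quat(s["tool_rot"]).as_matrix()
m=cams.camera_model("wrist");w=cv2.imread("pics/wrist3.png");hsv=cv2.cvtColor(w,cv2.COLOR_BGR2HSV)
st=(hsv[115:145,280:310,1]<70);ys,xs=np.nonzero(st);print("stud",xs.min()+280,xs.max()+280,ys.min()+115,ys.max()+115,len(xs))
su=(280+xs.mean(),115+ys.mean())
hm=(hsv[205:262,290:370,1]>80);c=[np.nonzero(hm[:,x])[0] for x in range(80)]
print([(290+x,205+k.min(),205+k.max()) for x,k in enumerate(c) if len(k)][::3])
zd=-Rt[:,2];xd=Rt[:,1];yd=Rt[:,0]
def onplane(u,P,n): c,d=ray(m,*u);return c+d*((P-c)@n)/(d@n)
S=onplane(su,np.array([.5855,.2055,.0859]),zd)-.012*zd; print("stud base",S,su)
F=np.array([.591,.202,.075])
for u in [(172,38),(393,34)]: print(onplane(u,F,zd))
np.save("S.npy",S)
```

```text
stud 286 303 123 140 257
[(291, np.int64(241), np.int64(241)), (296, np.int64(251), np.int64(251)), (301, np.int64(226), np.int64(240)), (304, np.int64(223), np.int64(243)), (307, np.int64(220), np.int64(245)), (310, np.int64(219), np.int64(245)), (313, np.int64(218), np.int64(245)), (316, np.int64(218), np.int64(245)), (319, np.int64(219), np.int64(245)), (322, np.int64(219), np.int64(243)), (325, np.int64(220), np.int64(241)), (328, np.int64(223), np.int64(238)), (331, np.int64(226), np.int64(237)), (334, np.int64(227), np.int64(236)), (337, np.int64(227), np.int64(237)), (340, np.int64(227), np.int64(236)), (343, np.int64(227), np.int64(237)), (346, np.int64(227), np.int64(237)), (349, np.int64(227), np.int64(237)), (352, np.int64(227), np.int64(237)), (355, np.int64(227), np.int64(236))]
stud base [0.58919929 0.20565554 0.07438253] (np.float64(294.6887159533074), np.float64(131.3112840466926))
[0.50673768 0.27645452 0.03467421]
[0.65739285 0.27455069 0.10476688]
```

Run:
```python
from h import *
from scipy.spatial.transform import Rotation as R
s=sensors.sense();T=s["tcp_pos"];Rt=R.from_quat(s["tool_rot"]).as_matrix()
m=cams.camera_model("wrist");S=np.load("S.npy");zd=-Rt[:,2];xd=Rt[:,1];yd=Rt[:,0]
c,d=ray(m,315.8,231.8);P=T-.0219*zd;H=c+d*((P-c)@zd)/(d@zd)-.0025*zd
r=H-T;print("hole in tool (x=deck y, y=deck x, z)",Rt.T@r)
print("slot width",  onw:=None)
S=.5*S+.5*np.array([.5905,.2055,.075])
v=S-H;print("S",S,"shift in deck axes x,y,z",v@xd,v@yd,v@zd,"world",v)
```

```text
hole in tool (x=deck y, y=deck x, z) [-0.00239854  0.03854194  0.0244    ]
slot width None
S [0.58984965 0.20557777 0.07469126] shift in deck axes x,y,z -0.0037454145146423373 0.05244395690170857 -0.08155049018365186 world [ 0.03263538  0.05139256 -0.07555538]
```

>>> move_arm:
  targets:
    - {"dx": -0.014,"dy": 0.42,"dz": -0.013,"rx": 0,"ry": 0,"rz": 0}
    - {"dx": -0.014,"dy": 0.42,"dz": -0.013,"rx": 0,"ry": 0,"rz": 0}
    - {"dx": -0.014,"dy": 0.42,"dz": -0.013,"rx": 0,"ry": 0,"rz": 0}
    - {"dx": -0.014,"dy": 0.42,"dz": -0.013,"rx": 0,"ry": 0,"rz": 0}
    - {"dx": -0.014,"dy": 0.42,"dz": -0.013,"rx": 0,"ry": 0,"rz": 0}
    - {"dx": 0.26,"dy": 0,"dz": -0.56,"rx": 0,"ry": 0,"rz": 0}
    - {"dx": 0.26,"dy": 0,"dz": -0.56,"rx": 0,"ry": 0,"rz": 0}
    - {"dx": 0.26,"dy": 0,"dz": -0.56,"rx": 0,"ry": 0,"rz": 0}
    - {"dx": 0.26,"dy": -0.03,"dz": -0.56,"rx": 0,"ry": 0,"rz": 0}
    - {"dx": 0,"dy": 0,"dz": 0,"rx": 0,"ry": 0,"rz": 0}

```text
t: 7.85
tcp_pos: [0.5366, 0.2092, 0.0975]
tool_rot: [0.701, 0.679, 0.149, 0.155]
force: [-0.3, -0.3, -2.3]
finger_gap: 0.202
gripper_force: 49.4
```

Run:
```python
from h import *
from scipy.spatial.transform import Rotation as R
s=sensors.sense();T=s["tcp_pos"];Rt=R.from_quat(s["tool_rot"]).as_matrix();print(T,s["force"])
m=cams.camera_model("wrist")
w=cams.snapshot("wrist")[:,:,::-1];a=cams.snapshot("scene")[:,:,::-1];b=cams.snapshot("side")[:,:,::-1]
for n,i in (("w4",w),("a4",a),("b4",b)): cv2.imwrite(f"pics/{n}.png",i)
r=lambda im,x,y,W,H:cv2.resize(im[y:y+H,x:x+W],(400,300),interpolation=cv2.INTER_CUBIC)
cv2.imwrite("pics/c4.png",np.vstack([np.hstack([r(w,200,160,200,150),r(w,284,201,64,48)]),np.hstack([r(a,330,205,120,90),r(b,185,115,80,60)])]))
S=np.array([.5898,.2056,.0747]);zd=-Rt[:,2]
print("head px",proj(m,S+.012*zd),"hole",proj(m,T+Rt@[-.0024,.0385,.0219]), Rt.T@(S-T-Rt@[-.0024,.0385,.0244]))
```

```text
[0.53662814 0.20924037 0.09745455] [-0.29761947 -0.32459979 -2.29472631]
head px [313.09143145 224.99081311] hole [315.74121243 231.7746793 ] [0.00050069 0.00023497 0.01866116]
```

View pics/c4.png

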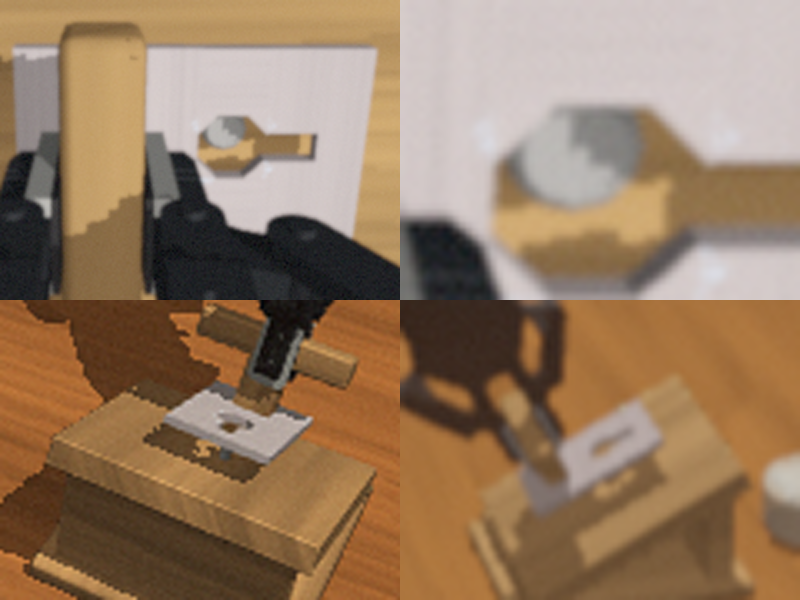

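The close view shows the head inside the hole's outline at (312.8,225.8), against a predicted (313.1,225.0), so the centring is within about 1 mm. I'll lower it along the deck's normal.

>>> move_arm:
  targets:
    - {"dx": 0.034,"dy": -0.001,"dz": -0.0726,"rx": 0,"ry": 0,"rz": 0}
    - {"dx": 0.034,"dy": -0.001,"dz": -0.0726,"rx": 0,"ry": 0,"rz": 0}
    - {"dx": 0.034,"dy": -0.001,"dz": -0.0726,"rx": 0,"ry": 0,"rz": 0}
    - {"dx": 0.034,"dy": -0.001,"dz": -0.0726,"rx": 0,"ry": 0,"rz": 0}
    - {"dx": 0.034,"dy": -0.001,"dz": -0.0726,"rx": 0,"ry": 0,"rz": 0}
    - {"dx": 0.034,"dy": -0.001,"dz": -0.0726,"rx": 0,"ry": 0,"rz": 0}
    - {"dx": 0.034,"dy": -0.001,"dz": -0.0726,"rx": 0,"ry": 0,"rz": 0}
    - {"dx": 0,"dy": 0,"dz": 0,"rx": 0,"ry": 0,"rz": 0}
    - {"dx": 0,"dy": 0,"dz": 0,"rx": 0,"ry": 0,"rz": 0}
    - {"dx": 0,"dy": 0,"dz": 0,"rx": 0,"ry": 0,"rz": 0}

```text
t: 9.25
tcp_pos: [0.5422, 0.2101, 0.0855]
tool_rot: [0.701, 0.68, 0.15, 0.155]
force: [-0.1, -0.6, -0.8]
finger_gap: 0.198
gripper_force: 49.4
```

```bash
cat > st.py <<'E'
from h import *
from scipy.spatial.transform import Rotation as R
s=sensors.sense();T=s["tcp_pos"];Rt=R.from_quat(s["tool_rot"]).as_matrix()
S=np.array([.5898,.2056,.0747])
print("t",s["t"],"T",T.round(4),"hole rel stud deck x,y,z mm",(1000*(Rt.T@(T+Rt@[-.0024,.0385,.0244]-S))[[1,0,2]]*[1,1,-1]).round(2),"F deck",(Rt.T@s["force"])[[1,0,2]]*[1,1,-1],"M",s["ft_torque"])
E
python3 st.py
```

```text
t 9.25 T [0.5422 0.2101 0.0855] hole rel stud deck x,y,z mm [-0.2   0.67  5.59] F deck [-0.36404467 -0.5888218  -0.66750272] M [-0.01191387  0.37146808 -0.05978885]
```

>>> move_arm:
  targets:
    - {"dx": 0.0135,"dy": 0,"dz": -0.029,"rx": 0,"ry": 0,"rz": 0}
    - {"dx": 0.0135,"dy": 0,"dz": -0.029,"rx": 0,"ry": 0,"rz": 0}
    - {"dx": 0.0135,"dy": 0,"dz": -0.029,"rx": 0,"ry": 0,"rz": 0}
    - {"dx": 0.0135,"dy": 0,"dz": -0.029,"rx": 0,"ry": 0,"rz": 0}
    - {"dx": 0.0135,"dy": 0,"dz": -0.029,"rx": 0,"ry": 0,"rz": 0}
    - {"dx": 0,"dy": 0,"dz": 0,"rx": 0,"ry": 0,"rz": 0}
    - {"dx": 0,"dy": 0,"dz": 0,"rx": 0,"ry": 0,"rz": 0}
    - {"dx": 0,"dy": 0,"dz": 0,"rx": 0,"ry": 0,"rz": 0}
    - {"dx": 0,"dy": 0,"dz": 0,"rx": 0,"ry": 0,"rz": 0}
    - {"dx": 0,"dy": 0,"dz": 0,"rx": 0,"ry": 0,"rz": 0}

```text
t: 10.5
tcp_pos: [0.5439, 0.2101, 0.0819]
tool_rot: [0.701, 0.68, 0.15, 0.155]
force: [0.2, 0.5, -1.3]
finger_gap: 0.202
gripper_force: 49.4
```

```bash
python3 st.py
```

```text
t 10.5 T [0.5439 0.2101 0.0819] hole rel stud deck x,y,z mm [-0.19  0.72  1.57] F deck [-0.36294637  0.47159563 -1.28794208] M [-0.00609392  0.36241094 -0.0060596 ]
```

>>> move_arm:
  targets:
    - {"dx": 0.0085,"dy": 0,"dz": -0.018,"rx": 0,"ry": 0,"rz": 0}
    - {"dx": 0,"dy": 0,"dz": 0,"rx": 0,"ry": 0,"rz": 0}
    - {"dx": 0.0085,"dy": 0,"dz": -0.018,"rx": 0,"ry": 0,"rz": 0}
    - {"dx": 0,"dy": 0,"dz": 0,"rx": 0,"ry": 0,"rz": 0}
    - {"dx": 0.0085,"dy": 0,"dz": -0.018,"rx": 0,"ry": 0,"rz": 0}
    - {"dx": 0,"dy": 0,"dz": 0,"rx": 0,"ry": 0,"rz": 0}
    - {"dx": 0,"dy": 0,"dz": 0,"rx": 0,"ry": 0,"rz": 0}
    - {"dx": 0,"dy": 0,"dz": 0,"rx": 0,"ry": 0,"rz": 0}
    - {"dx": 0,"dy": 0,"dz": 0,"rx": 0,"ry": 0,"rz": 0}
    - {"dx": 0,"dy": 0,"dz": 0,"rx": 0,"ry": 0,"rz": 0}

```text
t: 11.75
tcp_pos: [0.5441, 0.21, 0.0812]
tool_rot: [0.701, 0.68, 0.15, 0.156]
force: [-4.1, -1.6, 7.5]
finger_gap: 0.204
gripper_force: 50.9
```

```bash
python3 st.py
```

```text
t 11.75 T [0.5441 0.21   0.0812] hole rel stud deck x,y,z mm [-0.25  0.61  0.8 ] F deck [-0.47314228 -1.73793882  8.52915035] M [-0.0337951   0.29570683  0.008132  ]
```

Contact with the face, about 9 N, at nominal height. I'll ease off slightly, shift y by -0.7 mm and slide down the slope.

>>> move_arm:
  targets:
    - {"dx": -0.005,"dy": -0.028,"dz": 0.011,"rx": 0,"ry": 0,"rz": 0}
    - {"dx": -0.0544,"dy": 0.0016,"dz": -0.0253,"rx": 0,"ry": 0,"rz": 0}
    - {"dx": -0.0544,"dy": 0.0016,"dz": -0.0253,"rx": 0,"ry": 0,"rz": 0}
    - {"dx": -0.0544,"dy": 0.0016,"dz": -0.0253,"rx": 0,"ry": 0,"rz": 0}
    - {"dx": -0.0544,"dy": 0.0016,"dz": -0.0253,"rx": 0,"ry": 0,"rz": 0}
    - {"dx": -0.0544,"dy": 0.0016,"dz": -0.0253,"rx": 0,"ry": 0,"rz": 0}
    - {"dx": -0.0544,"dy": 0.0016,"dz": -0.0253,"rx": 0,"ry": 0,"rz": 0}
    - {"dx": -0.0544,"dy": 0.0016,"dz": -0.0253,"rx": 0,"ry": 0,"rz": 0}
    - {"dx": 0,"dy": 0,"dz": 0,"rx": 0,"ry": 0,"rz": 0}
    - {"dx": 0,"dy": 0,"dz": 0,"rx": 0,"ry": 0,"rz": 0}

```text
t: 13.0
tcp_pos: [0.5372, 0.2104, 0.0779]
tool_rot: [0.701, 0.679, 0.153, 0.156]
force: [-0.5, 0.0, 8.3]
finger_gap: 0.201
gripper_force: 50.8
```

```bash
python3 st.py
```

```text
t 13.0 T [0.5372 0.2104 0.0779] hole rel stud deck x,y,z mm [-7.85  0.78  0.98] F deck [3.03785    0.03454383 7.72339128] M [ 0.13396295 -0.24240706 -0.00229512]
```

```bash
python3 - <<'E'
from h import *
w=cams.snapshot("wrist")[:,:,::-1];a=cams.snapshot("scene")[:,:,::-1]
r=lambda im,x,y,W,H:cv2.resize(im[y:y+H,x:x+W],(400,300),interpolation=cv2.INTER_CUBIC)
cv2.imwrite("pics/c5.png",np.hstack([r(w,284,201,80,60),r(a,350,210,80,60)]))
E
python3 st.py
```

```text
t 13.1 T [0.5371 0.2104 0.0779] hole rel stud deck x,y,z mm [-7.9   0.78  0.98] F deck [ 2.59826358 -0.02788166  7.00881099] M [ 0.08318957 -0.18135483 -0.0509188 ]
```

View pics/c5.png

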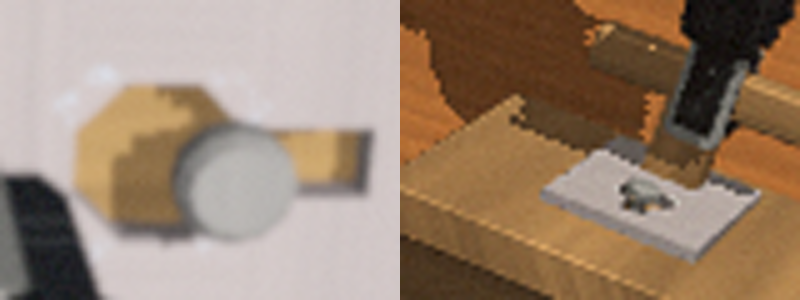

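The wrist crop shows the head centre at crop (237,183), which is full-frame (331.4,237.6). The hole's midline is at crop row 161, full-frame row 233.3. I'll work out the true lateral offset, allowing for parallax.

Run:
```python
from h import *
from scipy.spatial.transform import Rotation as R
s=sensors.sense();T=s["tcp_pos"];Rt=R.from_quat(s["tool_rot"]).as_matrix();m=cams.camera_model("wrist")
zd=-Rt[:,2]
def cast(u,h): # point at height h above plate underside, tool coords
    c,d=ray(m,*u);P=T-(.0244-h)*zd;return Rt.T@(c+d*((P-c)@zd)/(d@zd)-T)
C=lambda x,y:(284+x/5,201+y/5)
print("head  y,x",cast(C(237,183),.012)[:2]*1000)
for n,u,h in [("hole top rim",(160,85),.005),("hole bottom",(160,240),.005),("hole bottom,low",(160,222),.0),("slot top",(300,130),.005),("slot bot",(300,195),.005),("slot bot",(300,184),.0),("slot end",(372,160),.005),("hole left",(77,160),.005)]: print(n,cast(C(*u),h)[:2]*1000)
```

```text
head  y,x [-1.74399778 45.29566223]
hole top rim [ 7.28146345 37.57601681]
hole bottom [-12.38868156  38.75032646]
hole bottom,low [-12.53176853  39.80662312]
slot top [ 1.69863788 54.17390861]
slot bot [-6.54827356 54.87670795]
slot bot [-7.47572962 56.45315697]
slot end [-2.07896594 62.9098393 ]
hole left [-2.08849791 28.43525332]
```

The stud is only 0.7 mm to the +y side of the slot's midline, and the forces are friction-like. I'll nudge +y, ease the pressure and continue.

>>> move_arm:
  targets:
    - {"dx": -0.004,"dy": 0.03,"dz": 0.008,"rx": 0,"ry": 0,"rz": 0}
    - {"dx": -0.0544,"dy": 0.0016,"dz": -0.0253,"rx": 0,"ry": 0,"rz": 0}
    - {"dx": -0.0544,"dy": 0.0016,"dz": -0.0253,"rx": 0,"ry": 0,"rz": 0}
    - {"dx": -0.0544,"dy": 0.0016,"dz": -0.0253,"rx": 0,"ry": 0,"rz": 0}
    - {"dx": -0.0544,"dy": 0.0016,"dz": -0.0253,"rx": 0,"ry": 0,"rz": 0}
    - {"dx": 0,"dy": 0,"dz": 0,"rx": 0,"ry": 0,"rz": 0}
    - {"dx": 0,"dy": 0,"dz": 0,"rx": 0,"ry": 0,"rz": 0}
    - {"dx": 0,"dy": 0,"dz": 0,"rx": 0,"ry": 0,"rz": 0}
    - {"dx": 0,"dy": 0,"dz": 0,"rx": 0,"ry": 0,"rz": 0}
    - {"dx": 0,"dy": 0,"dz": 0,"rx": 0,"ry": 0,"rz": 0}

```text
t: 14.35
tcp_pos: [0.5309, 0.2111, 0.075]
tool_rot: [0.701, 0.679, 0.152, 0.156]
force: [-1.0, -0.3, 5.9]
finger_gap: 0.203
gripper_force: 50.5
```

```bash
python3 st.py
```

```text
t 14.35 T [0.5309 0.2111 0.075 ] hole rel stud deck x,y,z mm [-14.8    1.29   0.93] F deck [ 1.64079239 -0.31454074  5.77116133] M [ 0.10289992 -0.05673462 -0.06842267]
```

>>> move_arm:
  targets:
    - {"dx": -0.0363,"dy": 0.001,"dz": -0.0168,"rx": 0,"ry": 0,"rz": 0}
    - {"dx": -0.0363,"dy": 0.001,"dz": -0.0168,"rx": 0,"ry": 0,"rz": 0}
    - {"dx": -0.0363,"dy": 0.001,"dz": -0.0168,"rx": 0,"ry": 0,"rz": 0}
    - {"dx": -0.0363,"dy": 0.001,"dz": -0.0168,"rx": 0,"ry": 0,"rz": 0}
    - {"dx": -0.0363,"dy": 0.001,"dz": -0.0168,"rx": 0,"ry": 0,"rz": 0}
    - {"dx": 0,"dy": 0,"dz": 0,"rx": 0,"ry": 0,"rz": 0}
    - {"dx": 0,"dy": 0,"dz": 0,"rx": 0,"ry": 0,"rz": 0}
    - {"dx": 0,"dy": 0,"dz": 0,"rx": 0,"ry": 0,"rz": 0}
    - {"dx": 0,"dy": 0,"dz": 0,"rx": 0,"ry": 0,"rz": 0}
    - {"dx": 0,"dy": 0,"dz": 0,"rx": 0,"ry": 0,"rz": 0}

```text
t: 15.6
tcp_pos: [0.5265, 0.2112, 0.0729]
tool_rot: [0.701, 0.679, 0.152, 0.156]
force: [0.1, -0.5, 5.8]
finger_gap: 0.201
gripper_force: 50.6
```

```bash
python3 st.py
```

```text
t 15.6 T [0.5265 0.2112 0.0729] hole rel stud deck x,y,z mm [-19.73   1.29   0.95] F deck [ 2.61191573 -0.45441342  5.21335642] M [ 0.03520867 -0.13462663 -0.02504532]
```

>>> move_arm:
  targets:
    - {"dx": -0.0272,"dy": 0.0008,"dz": -0.0126,"rx": 0,"ry": 0,"rz": 0}
    - {"dx": -0.0272,"dy": 0.0008,"dz": -0.0126,"rx": 0,"ry": 0,"rz": 0}
    - {"dx": -0.0272,"dy": 0.0008,"dz": -0.0126,"rx": 0,"ry": 0,"rz": 0}
    - {"dx": 0,"dy": 0,"dz": 0,"rx": 0,"ry": 0,"rz": 0}
    - {"dx": 0,"dy": 0,"dz": 0,"rx": 0,"ry": 0,"rz": 0}
    - {"dx": 0,"dy": 0,"dz": 0,"rx": 0,"ry": 0,"rz": 0}
    - {"dx": 0,"dy": 0,"dz": 0,"rx": 0,"ry": 0,"rz": 0}
    - {"dx": 0,"dy": 0,"dz": 0,"rx": 0,"ry": 0,"rz": 0}
    - {"dx": 0,"dy": 0,"dz": 0,"rx": 0,"ry": 0,"rz": 0}
    - {"dx": 0,"dy": 0,"dz": 0,"rx": 0,"ry": 0,"rz": 0}

```text
t: 16.85
tcp_pos: [0.5245, 0.2112, 0.072]
tool_rot: [0.701, 0.679, 0.152, 0.156]
force: [0.4, -0.5, 6.3]
finger_gap: 0.202
gripper_force: 50.7
```

```bash
python3 st.py
```

```text
t 16.85 T [0.5245 0.2112 0.072 ] hole rel stud deck x,y,z mm [-21.93   1.25   0.97] F deck [ 3.08248849 -0.48013258  5.52373168] M [ 0.15841226 -0.17549186 -0.08282998]
```

>>> move_arm:
  targets:
    - {"dx": -0.0181,"dy": 0.0005,"dz": -0.0084,"rx": 0,"ry": 0,"rz": 0}
    - {"dx": -0.0181,"dy": 0.0005,"dz": -0.0084,"rx": 0,"ry": 0,"rz": 0}
    - {"dx": -0.0181,"dy": 0.0005,"dz": -0.0084,"rx": 0,"ry": 0,"rz": 0}
    - {"dx": 0,"dy": 0,"dz": 0,"rx": 0,"ry": 0,"rz": 0}
    - {"dx": 0,"dy": 0,"dz": 0,"rx": 0,"ry": 0,"rz": 0}
    - {"dx": 0,"dy": 0,"dz": 0,"rx": 0,"ry": 0,"rz": 0}
    - {"dx": 0,"dy": 0,"dz": 0,"rx": 0,"ry": 0,"rz": 0}
    - {"dx": 0,"dy": 0,"dz": 0,"rx": 0,"ry": 0,"rz": 0}
    - {"dx": 0,"dy": 0,"dz": 0,"rx": 0,"ry": 0,"rz": 0}
    - {"dx": 0,"dy": 0,"dz": 0,"rx": 0,"ry": 0,"rz": 0}

```text
t: 18.1
tcp_pos: [0.5241, 0.2113, 0.0718]
tool_rot: [0.701, 0.679, 0.153, 0.157]
force: [0.7, -0.9, 7.4]
finger_gap: 0.205
gripper_force: 50.6
```

```bash
python3 st.py
```

```text
t 18.1 T [0.5241 0.2113 0.0718] hole rel stud deck x,y,z mm [-22.25   1.26   1.09] F deck [ 3.82226681 -0.91119658  6.34221514] M [-0.00848578 -0.50706242 -0.04961016]
```

The plate stopped at -22 mm with the force rising, so the shank is at the slot's end. I'll relax the push and open the gripper.

>>> move_arm:
  targets:
    - {"dx": 0.022,"dy": -0.0005,"dz": 0.028,"rx": 0,"ry": 0,"rz": 0}
    - {"dx": 0,"dy": 0,"dz": 0,"rx": 0,"ry": 0,"rz": 0}
    - {"dx": 0,"dy": 0,"dz": 0,"rx": 0,"ry": 0,"rz": 0}
    - {"dx": 0,"dy": 0,"dz": 0,"rx": 0,"ry": 0,"rz": 0}
    - {"dx": 0,"dy": 0,"dz": 0,"rx": 0,"ry": 0,"rz": 0}
    - {"dx": 0,"dy": 0,"dz": 0,"rx": 0,"ry": 0,"rz": 0}
    - {"dx": 0,"dy": 0,"dz": 0,"rx": 0,"ry": 0,"rz": 0}
    - {"dx": 0,"dy": 0,"dz": 0,"rx": 0,"ry": 0,"rz": 0}
    - {"dx": 0,"dy": 0,"dz": 0,"rx": 0,"ry": 0,"rz": 0}
    - {"dx": 0,"dy": 0,"dz": 0,"rx": 0,"ry": 0,"rz": 0}

```text
t: 19.35
tcp_pos: [0.5239, 0.2113, 0.0718]
tool_rot: [0.701, 0.68, 0.152, 0.156]
force: [5.6, 0.2, 4.3]
finger_gap: 0.203
gripper_force: 49.9
```

>>> move_arm:
  targets:
    - {"dx": 0,"dy": 0,"dz": 0,"rx": 0,"ry": 0,"rz": 0}
    - {"dx": 0,"dy": 0,"dz": 0,"rx": 0,"ry": 0,"rz": 0}
    - {"dx": 0,"dy": 0,"dz": 0,"rx": 0,"ry": 0,"rz": 0}
    - {"dx": 0,"dy": 0,"dz": 0,"rx": 0,"ry": 0,"rz": 0}
    - {"dx": 0,"dy": 0,"dz": 0,"rx": 0,"ry": 0,"rz": 0}
    - {"dx": 0,"dy": 0,"dz": 0,"rx": 0,"ry": 0,"rz": 0}
    - {"dx": 0,"dy": 0,"dz": 0,"rx": 0,"ry": 0,"rz": 0}
    - {"dx": 0,"dy": 0,"dz": 0,"rx": 0,"ry": 0,"rz": 0}
    - {"dx": 0,"dy": 0,"dz": 0,"rx": 0,"ry": 0,"rz": 0}
    - {"dx": 0,"dy": 0,"dz": 0,"rx": 0,"ry": 0,"rz": 0}
  claw: 65

```text
t: 20.6
tcp_pos: [0.522, 0.2108, 0.0711]
tool_rot: [0.701, 0.68, 0.15, 0.155]
force: [-0.2, -0.1, 0.6]
finger_gap: 0.65
gripper_force: 0.0
```

>>> move_arm:
  targets:
    - {"dx": -0.1,"dy": 0.003,"dz": 0.22,"rx": 0,"ry": 0,"rz": 0}
    - {"dx": -0.2,"dy": 0.006,"dz": 0.44,"rx": 0,"ry": 0,"rz": 0}
    - {"dx": -0.2,"dy": 0.006,"dz": 0.44,"rx": 0,"ry": 0,"rz": 0}
    - {"dx": -0.2,"dy": 0.006,"dz": 0.44,"rx": 0,"ry": 0,"rz": 0}
    - {"dx": -0.2,"dy": 0.006,"dz": 0.44,"rx": 0,"ry": 0,"rz": 0}
    - {"dx": -0.2,"dy": 0.006,"dz": 0.44,"rx": 0,"ry": 0,"rz": 0}
    - {"dx": -0.2,"dy": 0.006,"dz": 0.44,"rx": 0,"ry": 0,"rz": 0}
    - {"dx": -0.2,"dy": 0.006,"dz": 0.44,"rx": 0,"ry": 0,"rz": 0}
    - {"dx": 0,"dy": 0,"dz": 0,"rx": 0,"ry": 0,"rz": 0}
    - {"dx": 0,"dy": 0,"dz": 0,"rx": 0,"ry": 0,"rz": 0}

```text
t: 21.85
tcp_pos: [0.4845, 0.2119, 0.1534]
tool_rot: [0.701, 0.68, 0.15, 0.155]
force: [0.1, 0.0, -0.1]
finger_gap: 0.65
gripper_force: 0.0
```

Run:
```python
from h import *
w=cams.snapshot("wrist")[:,:,::-1];a=cams.snapshot("scene")[:,:,::-1];b=cams.snapshot("side")[:,:,::-1]
cv2.imwrite("pics/w6.png",w)
r=lambda im,x,y,W,H:cv2.resize(im[y:y+H,x:x+W],(400,300),interpolation=cv2.INTER_CUBIC)
cv2.imwrite("pics/c6.png",np.vstack([np.hstack([r(w,0,0,512,384),r(w,200,90,200,150)]),np.hstack([r(a,330,205,120,90),r(b,185,115,80,60)])]))
print(sensors.sense()["tcp_pos"],sensors.sense()["force"])
```

```text
[0.48441536 0.21181966 0.15303891] [ 0.66885894 -0.89057103 -0.58704689]
```

View pics/c6.png

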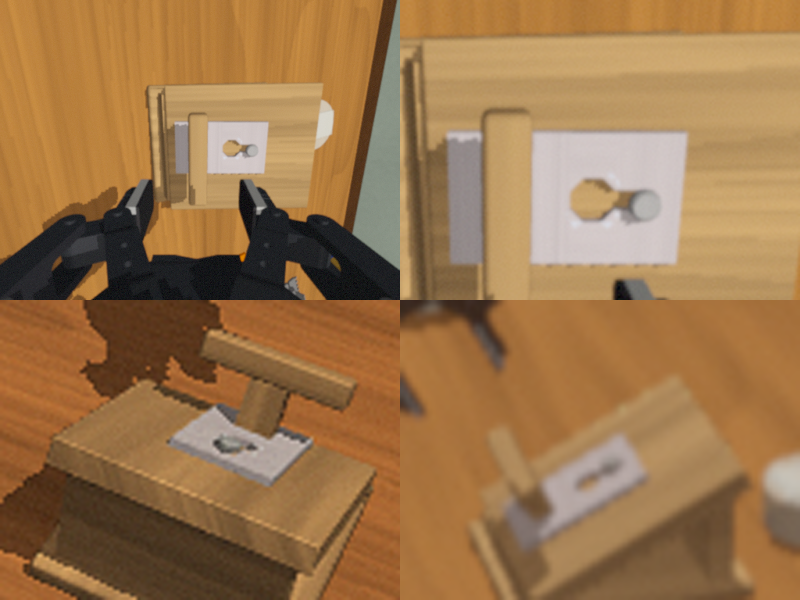

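The bar lies flat and straight on the slope, with the head at the slot's end: head (322.5,192.5), hole (297,189.5) in the wrist frame. A quick check of the distance before I sign off.

Run:
```python
from h import *
from scipy.spatial.transform import Rotation as R
m=cams.camera_model("wrist");Rt=R.from_quat(sensors.sense()["tool_rot"]).as_matrix();zd=-Rt[:,2]
S=np.array([.5898,.2056,.0747])
def c(u,h):
    o,d=ray(m,*u);return (Rt.T@(o+d*((S+h*zd-o)@zd)/(d@zd)-S))[[1,0]]*1000
print("head",c((322.5,192.5),.012),"hole",c((297,189.5),.004),"left/right hole",c((285,189),.005),c((310,180),.005),"slotend",c((329,190),.005))
```

```text
head [-1.37056929  0.65243841] hole [-21.99307865   1.03277229] left/right hole [-32.68684189   1.77007834] [-11.22435801   9.90277859] slotend [5.92802751 0.87012227]
```

```bash
python3 -c "
from station import order
print(order.sign_off())"
```

```text
the job is handed in; nothing more can be done
None
```

The T-bar is on the display, with its plate flat and straight on the slope and the stud in the end of the slot. I measured its hole about 21 mm below the stud (22 mm is fully home). The gripper has let go and moved clear, I saw no sign of any other object being touched, and the job was handed in at about 22 s with no verdict shown.

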